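# Square the weekly pill organiser to the bedside rail and dock it

## Robot

A 6-joint arm with a two-finger parallel gripper is mounted at the origin on the work surface. World frame = base frame: x ahead of the robot, y to its left, z up, the work surface at z = 0. Lengths are in m, angles in rad, forces in N, time in s.
With the tool pointing down it reaches from about 0.425 to 0.95 m from the base axis. Payload 3.5 kg.
Tool frame: the origin (TCP) lies on the centre line of the jaws, within the pads' length; the fingertips stand 17 mm ahead of it and the grasp point (between the pads) lies 2 mm behind it; z points along the fingers, y is the line along which they close (so a half turn about z gives the same grasp; the last joint's range is limited). The gripper opens to 85 mm and grips with 20 to 120 N. Pads are 22 mm wide; open, the fingers measure 114 mm over their backs; the gripper's body (76 mm by 85 mm) begins 54 mm behind the grasp point. The pads swing forward as they close: fully open they stand 13 mm farther back than shut.
Start: joints at [-1.318, 0.286, 1.577, -0, 1.279, -0.15], TCP at [0.265, -0.621, 0.248] pointing down, gripper open.
Joint ranges: [-2.77, 2.77], [-0.9, 2.22], [0.21, 2.48], [-1.53, 4.67], [0.24, 2.81], [-2.84, 2.84]. Speed limits (rad/s): [2.79, 2.79, 3.14, 3.14, 3.14, 3.14].

## Interface

Orientations are given as a unit quaternion [x, y, z, w].
In Python, from plant import ctrl gives the robot as it stands. The module is installed in compiled form; this text tells all that it offers.
- The arm moves only by the tool drive_tool, never from a script. Its argument "moves" is a list of rows, each a list of 3 entries, a list of its own where there are three numbers: the turn, a rotation vector about the tool's x, y, z in rad, then the shift along the tool's x, y, z in m, then the finger opening in m, from 0 to 0.0854. A call has 1 to 5 rows; each row shifts and turns the commanded pose from where the row before left it, along the tool's axes as they then stand; what a row does not reach is not made up. A row lasts 1/8 s, in which the tool goes at most 62.5 mm and 10.7 degrees, less where a joint would pass 70% of its speed; a pose out of reach is approached as far as the arm can. A call with a gripper value outside its range is refused whole. The fingers move at their own pace and stop on an object; "grip_force" is the grip in N (left out, the last holds). Time passes only in rows, so rows that do not move let the fingers close. It gives the time, the measured TCP pose, the force, the opening and the grip force at its end, in the units of the state.
- ctrl.get_state(): the state, without advancing time (a new reading comes with each control period).
- ctrl.read_camera(name): name is "scene" or "side" or "wrist"; returns a dict with "image" (420x560x3 uint8, red, green, blue), "fx", "fy", "cx", "cy" (pixels), "dist" ([k1, k2, p1, p2, k3] as OpenCV has them; the pictures are not rectified), "R" (3x3) and "t" (3): a world point X has camera coordinates R X + t. Camera axes: x right, y down, z forward; pixel columns grow to the right and rows downward; lengths in m; the calibration is good to about 2 mm. A picture is of the moment at which its call begins. There is no depth.
- ctrl.sign_off(): hands the job in; it is judged then, once.
The state is a dict: "time": time; "qpos": joint angles; "dq": joint speeds; "joint_efforts": joint torques, N m; "eef_pos": TCP position; "tcp_rot": TCP orientation; "contact_force": force on the tool from outside, world axes, zero at the start; "wrist_torque": the same for the moment, N m; "opening": opening from 0.0 (shut) to 1.0 (fully open); "finger_force": force on a finger pad.
Only numpy, scipy, OpenCV 4.12 (cv2) and the standard library are available. Lean on these libraries where they do the work, as an engineer would, in place of code of your own. Each camera call takes 0.05 s, during which the arm holds its last target. There are 200 camera calls.

## Task

On the overbed table, push the weekly pill organiser up to the aluminium rail until its whole long side is pressed flush against it, clear of the pocket at the rail's left end; then slide it along the rail until its end is fully home in the pocket and pressed against the end stop, its long side still flush with the rail. Work gently: the rail is only lightly fixed, so each time bring the organiser up slowly, lean on it for a moment until it bears well (about 12 N) and never push harder than 18 N, keep the organiser flat on the table, and leave everything else where it is.

Things in the scene. Friction and masses are not known exactly. Their poses are not given: they have to be found in the camera images.
- dock: Bare aluminium rail with an end pocket, fixed and rigid. Origin: on the table, on the rail's face towards the robot. x points through the rail away from the robot (the organiser belongs on the -x side), y along the rail to the robot's left, z up. Face: plane x = 0, y = -200 to +110 mm; 12 mm thick, 24 mm high, with a 3 mm thick foot behind to x = +46 mm.
- dock_pocket (a point): Centre of the pocket's mouth, 12 mm up: dock frame x = -26.5, y = +85 mm. The pocket lies between the rail and a cheek (inner face x = -53 mm, from y = +85 mm to the stop): 53 mm wide, 25 mm deep. The cheek, 6 mm thick, has a lead-in flaring out to x = -69 mm at y = +66 mm. All 24 mm high.
- dock_stop (a point): Centre of the end stop's inner face, 12 mm up: dock frame x = -26.5, y = +110 mm. The stop is a cross wall 8 mm thick, 24 mm high, from x = -59 to +12 mm, closing the pocket at the rail's left end. Rail and stop are rigid: met at more than about 6 mm/s they give a jolt near 18 N.
- organiser: Loose weekly pill organiser: grey bar with seven clear lids, 50 (x) by 220 (y) by 28 mm, about 0.25 kg. Origin: centre of its underside, on the table. Its +x side faces the rail, its +y end goes into the pocket. Starts askew (up to 0.4 rad), 55 to 90 mm short of the rail, right of home. At home: x = -25 mm, y = 0 in the dock's frame, axes as the dock's.
- organiser_corner_left (a point): Point on the organiser's rail-side long face at its left (pocket) end, half-way up (14 mm): organiser frame x = +25, y = +110 mm. At home it is at x = 0, y = +110 mm in the dock's frame.
- organiser_corner_right (a point): The same at the organiser's right end: organiser frame x = +25, y = -110 mm. At home it is at x = 0, y = -110 mm in the dock's frame.
- pill_bottle: Bystander: amber pill bottle, 36 mm across, 70 mm high, behind the rail. Origin under its centre.
- tablet_jar: Bystander: white tablet jar, 46 mm across, 75 mm high, behind the rail. Origin under its centre.
- remote: Bystander: black television remote, 170 (x) by 45 by 20 mm, lying left of the organiser. Origin under its centre.
- mug: Bystander: white mug, 82 mm across with handle, 90 mm high. Origin under its centre.
- biscuit_plate: Bystander: white plate of biscuits, 200 mm across, 40 mm high, to the right. Origin under its centre.
- book: Bystander: book lying flat, 150 (x) by 210 by 26 mm. Origin under its centre.
- spectacle_case: Bystander: blue spectacle case, 60 (x) by 160 by 36 mm, nearer the robot, to the right. Origin under its centre.
Not all that is in view belongs to the job. Several things have the shape of the organiser; the one meant has the colours described above.

How it is judged:
On the way, in this order (a step that is already met when the one before it is completed fails the run):
1. still clear of the pocket, the organiser is pressed flush along the rail: both corners within 2.5 mm of its face, pushed with at least 9 N and bearing on the dock (x of each of organiser_corner_left, organiser_corner_right in the frame of dock above -0.0025 m and y of organiser_corner_left in the frame of dock below 0.085 m and contact force between organiser and dock above 2 N and contact force between any of the fingers, the arm and organiser above 9 N), for 0.2 s.
2. it is fully home in the pocket, within 2.5 mm of the end stop, pushed with at least 9 N and bearing on the dock (y of organiser_corner_left in the frame of dock above 0.1075 m and contact force between organiser and dock above 2 N and contact force between any of the fingers, the arm and organiser above 9 N), for 0.2 s.
At the end, for the whole second after the job is handed in: The organiser lies flat and still, both corners of its long side within 2.5 mm of the rail's face, its left end in the pocket within 2.5 mm of the end stop (x of each of organiser_corner_left, organiser_corner_right in the frame of dock above -0.0025 m and y of organiser_corner_left in the frame of dock above 0.1075 m and linear speed of organiser below 0.01 m/s and angle between organiser's own z axis and vertical below 0.03 rad); the robot touches nothing.
It fails at once if the robot pressed on the organiser or on the dock harder than 18 N (contact force between any of the fingers, the arm and organiser above 18 N or contact force between any of the fingers, the arm and dock above 18 N).
It fails at once if the organiser lifted or tipped off the table (height (world z) of organiser above 0.008 m or angle between organiser's own z axis and vertical above 0.12 rad).
It fails at once if a bystander moved by more than 15 mm (distance of any of pill_bottle, tablet_jar, remote, mug, biscuit_plate, book, spectacle_case from where it was at the start of the episode above 0.015 m).
It also fails if it takes over 72 s, if anything falls off the work surface, if the arm or the gripper's body presses on something with over 40 N, if the wrist force passes 120 N, or if a joint passes its speed limit or range.

## Working session

There is one attempt and no reset: what is moved stays moved. The work goes in short steps, Python scripts to look and compute and a tool call to move; the robot and the scene stay as the last step left them, time stands still between calls to the robot, and variables do not carry over. Pictures are saved under pics/ and viewed, at most 10 in all, crops included, and the job is handed in when it is done.

Besides the shell and the picture viewer there is one more tool, called after "Emit:" as name(argument=value, ...), one argument or row to a line, values as JSON. drive_tool: Moves the arm, as the interface text tells. Its arguments: {"type":"object","properties":{"moves":{"type":"array","items":{"type":"array"}},"grip_force":{"type":"number"}},"required":["moves"]}

```bash
mkdir -p pics; python3 - <<'E'
from plant import ctrl
import cv2,numpy as np
s=ctrl.get_state(); print({k:np.round(v,3).tolist() for k,v in s.items()})
ims=[]
for n in("scene","side"):
    c=ctrl.read_camera(n); np.savez(f"{n}0.npz",**{k:np.array(v) for k,v in c.items()}); cv2.imwrite(f"pics/{n}0.png",c["image"][:,:,::-1]); print(n,c["fx"],c["dist"],(-np.array(c["R"]).T@c["t"]).round(3))
E
```

```text
{'time': 0.0, 'qpos': [-1.318, 0.287, 1.578, 0.0, 1.279, -0.15], 'dq': [0.001, -0.0, -0.001, -0.0, -0.0, -0.0], 'joint_efforts': [-0.001, -40.598, -29.263, -0.0, 0.006, 0.0], 'eef_pos': [0.264, -0.62, 0.247], 'tcp_rot': [0.98, 0.2, -0.0, -0.001], 'contact_force': [0.079, 0.236, -0.516], 'wrist_torque': [0.048, -0.049, 0.009], 'finger_force': 0.0, 'opening': 0.997}
scene 393.98109060012666 [-0.05537812  0.          0.          0.          0.        ] [1.21  0.082 0.809]
side 498.8649594335513 [-0.01462064  0.          0.          0.          0.        ] [-0.312  0.701  0.698]
```

View pics/scene0.png

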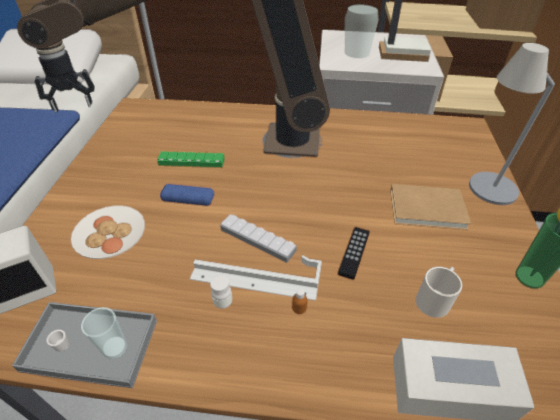

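View pics/side0.png

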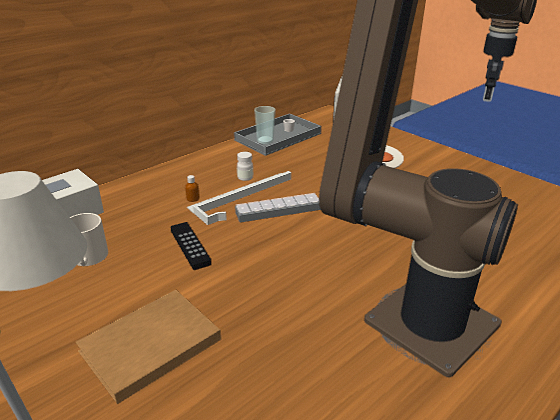

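The scene view shows the grey organiser at about (258,237), the rail from (193,270) to (318,290), and the pocket cheek and lead-in at (312,262). The remote is at (354,252). The side view shows the same layout. I'll enlarge both to pick corners.

```bash
python3 - <<'E'
import cv2
a=cv2.imread("pics/scene0.png")[205:305,180:340]; cv2.imwrite("pics/sc.png",cv2.resize(a,None,fx=5,fy=5,interpolation=cv2.INTER_CUBIC))
a=cv2.imread("pics/side0.png")[160:232,180:330]; cv2.imwrite("pics/sd.png",cv2.resize(a,None,fx=5,fy=5,interpolation=cv2.INTER_CUBIC))
E
```

```text
(no output)
```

View pics/sc.png

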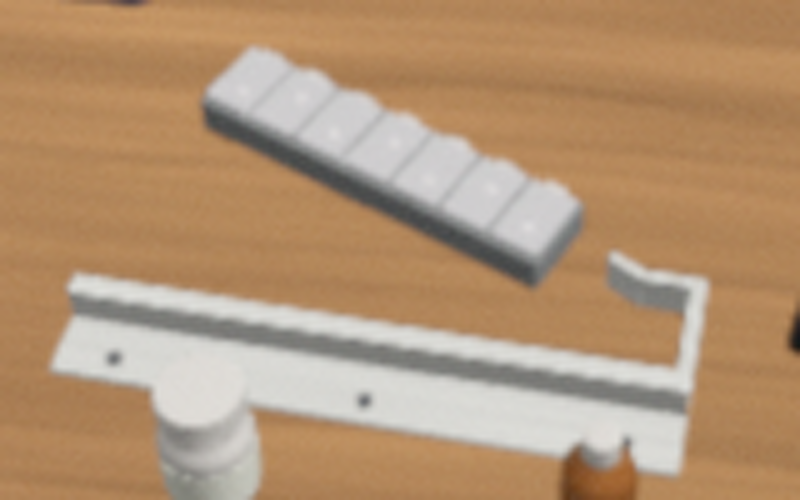

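View pics/sd.png

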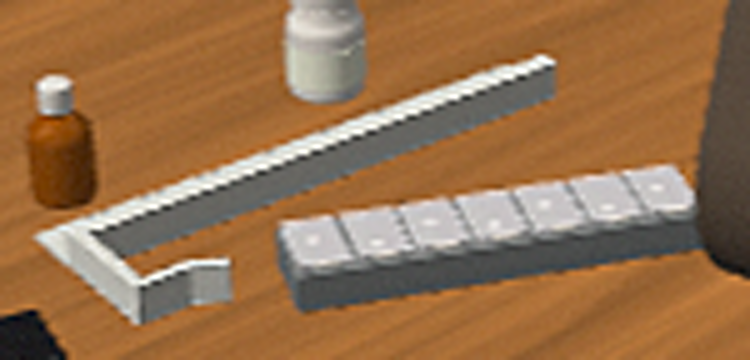

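In the scene crop the rail's top face edge runs (75,273)–(680,368), the cheek's outer corner is at (708,280), and the lead-in tip is at (612,252). The organiser's rail-side bottom edge runs (207,127)–(537,287). The side crop shows the matching inner rail corner at (95,233) and the organiser's left end at (280–300, 225–310).

```bash
cat > h.py <<'E'
import numpy as np,cv2
def ray(cam,px,z):
    c=np.load(cam) if isinstance(cam,str) else cam
    K=np.array([[c["fx"],0,c["cx"]],[0,c["fy"],c["cy"]],[0,0,1]],float)
    u=cv2.undistortPoints(np.array(px,float).reshape(-1,1,2),K,np.array(c["dist"],float)).reshape(-1,2)
    R=np.array(c["R"]);o=-R.T@np.array(c["t"])
    d=np.c_[u,np.ones(len(u))]@R
    return o+d*((z-o[2])/d[:,2])[:,None]
E
python3 - <<'E'
from h import *
def go(cam,off,lst):
    for n,x,y,z in lst:
        print(cam[:5],n,(ray(cam,[((x+.5)/5-.5+off[0],(y+.5)/5-.5+off[1])],z)[0,:2]*1000).round(1))
go("scene0.npz",(180,205),[("railR x0",78,273,.024),("railin y110",680,367,.024),("rail x12 R",70,290,.024),("x12 y118",688,390,.024),("cheek -59,118",708,280,.024),("tip",612,252,.024),
 ("orgR bot",210,127,0),("orgL bot",537,287,0),("orgLback bot",580,235,0),("orgR top",205,103,.025),("orgL top",530,260,.025)])
go("side0.npz",(180,160),[("railin",95,233,.024),("railR x0",553,68,.024),("cheek -59,118",137,285,.024),("tip",230,258,.024),("orgLback bot",303,310,0),("orgL rail side bot",285,262,0)])
E
```

```text
scene railR x0 [ 600.2 -198.2]
scene railin y110 [625.2 110.4]
scene rail x12 R [ 611.5 -199.4]
scene x12 y118 [638.6 114.9]
scene cheek -59,118 [569.2 122.2]
scene tip [556.   72.3]
scene orgR bot [ 469.9 -159.6]
scene orgL bot [564.   34.6]
scene orgLback bot [526.2  54.2]
scene orgR top [ 475.2 -158.7]
scene orgL top [566.8  30.9]
side0 railin [624.  109.1]
side0 railR x0 [ 595.4 -190. ]
side0 cheek -59,118 [569.4 122.2]
side0 tip [558.1  72.7]
side0 orgLback bot [525.   53.3]
side0 orgL rail side bot [566.7  31.5]
```

Emit:
drive_tool(
  moves=[
    [[0,0,0.161],[0,0,0],0.0854],
    [[0,0,0.161],[0,0,0],0.0854],
    [[0,0,0.162],[0,0,0],0.0854],
    [[0,0,0],[0.012,-0.055,0.008],0.0854],
    [[0,0,0],[0.012,-0.055,0.008],0.0854],
  ],
)

```text
time: 0.72
eef_pos: [0.2974, -0.512, 0.2312]
tcp_rot: [0.999, -0.041, -0.0, -0.001]
contact_force: [0.8, -0.1, 0.4]
opening: 1.001
finger_force: 0.0
```

Emit:
drive_tool(
  moves=[
    [[0,0,0],[0.012,-0.055,0.01],0.0854],
    [[0,0,0],[0.012,-0.055,0.01],0.0854],
    [[0,0,0],[0.012,-0.055,0.01],0.0854],
    [[0,0,0],[0.012,-0.055,0.01],0.0854],
    [[0,0,0],[0.012,-0.055,0.01],0.0854],
  ],
)

```text
time: 1.35
eef_pos: [0.3796, -0.2421, 0.1817]
tcp_rot: [0.999, -0.041, -0.0, -0.0]
contact_force: [0.6, -0.0, -0.1]
opening: 1.003
finger_force: 0.0
```

Emit:
drive_tool(
  moves=[
    [[0,0,0],[0.009,-0.05,0.016],0.0854],
    [[0,0,0],[0.009,-0.05,0.016],0.0854],
    [[0,0,0],[0.009,-0.05,0.016],0.0854],
    [[0,0,0],[0.008,-0.05,0.016],0.0854],
    [[0,0,0],[0,0,0.02],0.0854],
  ],
)

```text
time: 1.98
eef_pos: [0.4307, -0.0445, 0.0977]
tcp_rot: [0.999, -0.038, 0.0, -0.0]
contact_force: [-0.1, -0.5, 0.8]
opening: 0.999
finger_force: 0.0
```

Emit:
drive_tool(
  moves=[
    [[0,0,0],[0,0,0.03],0.0854],
    [[0,0,0],[0,0,0.014],0.0854],
    [[0,0,0],[0,0,0.006],0.0854],
    [[0,0,0],[0,0,0],0.0854],
  ],
)

```text
time: 2.48
eef_pos: [0.4308, -0.0478, 0.0485]
tcp_rot: [0.999, -0.041, 0.0, -0.0]
contact_force: [-0.5, -0.2, 0.1]
opening: 0.999
finger_force: 0.0
```

```bash
python3 - <<'E'
from plant import ctrl
import cv2,numpy as np
s=ctrl.get_state(); print(s["eef_pos"],s["contact_force"],s["qpos"])
I=[]
for n in("side","scene"):
    c=ctrl.read_camera(n); np.savez(f"{n}1.npz",**{k:np.array(v) for k,v in c.items()}); I.append(c["image"][:,:,::-1])
a=cv2.resize(I[0][140:270,170:390],(800,473)); cv2.imwrite("pics/p1.png",a)
a=cv2.resize(I[1][140:305,170:390],(800,600)); cv2.imwrite("pics/p2.png",a)
E
```

```text
[ 0.43083474 -0.04780715  0.0484874 ] [-0.48775593 -0.17354391  0.0806084 ] [-3.45442520e-01  3.09793988e-02  2.28240717e+00  1.93006425e-05
  8.28172972e-01  1.30702841e+00]
```

View pics/p2.png

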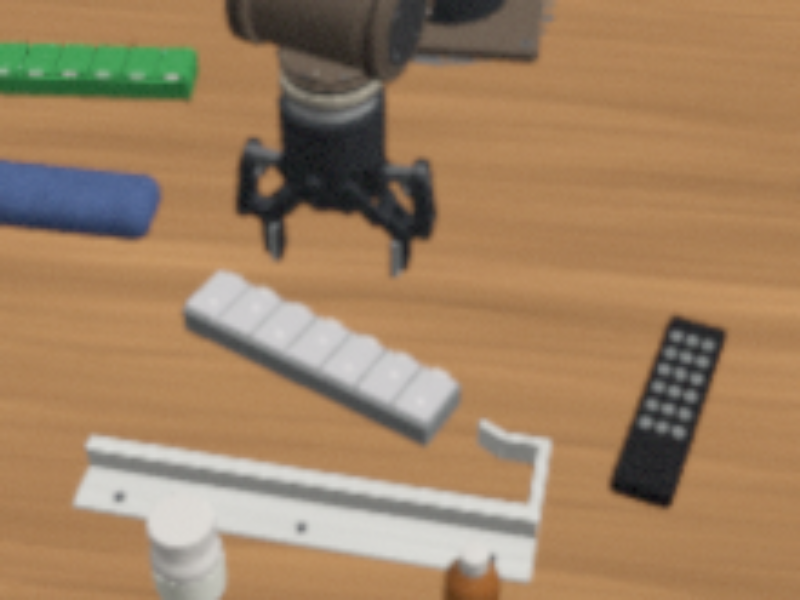

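The picture shows the open fingers on the robot side of the organiser, level with its middle. The left tip is at crop (400,275) and the right tip at (275,255). The fingers are still above the table and clear of the organiser.

```bash
python3 - <<'E'
from h import *
for p in((400,275),(275,255)):
  for z in(.02,.03,.04,.05): print(p,z,(ray("scene1.npz",[((p[0]+.5)*.275-.5+170,(p[1]+.5)*.275-.5+140)],z)[0,:2]*1000).round(1))
E
```

```text
(400, 275) 0.02 [413.2  -1. ]
(400, 275) 0.03 [4.233e+02 1.000e-01]
(400, 275) 0.04 [433.4   1.1]
(400, 275) 0.05 [443.5   2.2]
(275, 255) 0.02 [ 401.6 -102.4]
(275, 255) 0.03 [ 411.8 -100. ]
(275, 255) 0.04 [422.1 -97.7]
(275, 255) 0.05 [432.3 -95.3]
```

Emit:
drive_tool(
  moves=[
    [[0,0,0],[0,0,0.014],0.0854],
    [[0,0,0],[0,0,0.01],0.0854],
    [[0,0,0],[0,0,0.006],0.0854],
    [[0,0,0],[0,0,0.003],0.0854],
    [[0,0,0],[0,0,0.002],0.0854],
  ],
)

```text
time: 3.2
eef_pos: [0.4307, -0.0475, 0.0131]
tcp_rot: [0.999, -0.041, -0.0, -0.0]
contact_force: [-1.2, 0.6, 0.5]
opening: 1.0
finger_force: 0.0
```

Emit:
drive_tool(
  moves=[
    [[0,0,0],[0.002,0,0],0.0854],
    [[0,0,0],[0.003,0,0],0.0854],
    [[0,0,0],[0.003,0,0],0.0854],
    [[0,0,0],[0.003,0,0],0.0854],
    [[0,0,0],[0.004,0,0],0.0854],
  ],
)

```text
time: 3.82
eef_pos: [0.4452, -0.0486, 0.0131]
tcp_rot: [0.999, -0.041, -0.001, -0.0]
contact_force: [-2.8, 0.7, 1.0]
opening: 1.004
finger_force: 0.8
```

Emit:
drive_tool(
  moves=[
    [[0,0,0],[0.004,0,0],0.0854],
    [[0,0,0],[0.004,0,0],0.0854],
    [[0,0,0],[0.004,0,0],0.0854],
    [[0,0,0],[0.004,0,0],0.0854],
    [[0,0,0],[0.004,0,0],0.0854],
  ],
)

```text
time: 4.45
eef_pos: [0.4658, -0.0504, 0.0133]
tcp_rot: [0.999, -0.041, -0.0, -0.0]
contact_force: [-0.8, -0.4, 0.3]
opening: 1.005
finger_force: 0.5
```

Emit:
drive_tool(
  moves=[
    [[0,0,0],[0.004,0,0],0.0854],
    [[0,0,0],[0.004,0,0],0.0854],
    [[0,0,0],[0.004,0,0],0.0854],
    [[0,0,0],[0.004,0,0],0.0854],
    [[0,0,0],[0.004,0,0],0.0854],
  ],
)

```text
time: 5.08
eef_pos: [0.4858, -0.052, 0.0133]
tcp_rot: [0.999, -0.041, 0.0, 0.0]
contact_force: [-1.8, -0.6, -0.8]
opening: 1.0
finger_force: 0.5
```

```bash
python3 - <<'E'
from plant import ctrl
import cv2,numpy as np
c=ctrl.read_camera("scene"); np.savez("scene2.npz",**{k:np.array(v) for k,v in c.items()})
a=cv2.resize(c["image"][160:300,180:340,::-1],(640,560),interpolation=cv2.INTER_CUBIC); cv2.imwrite("pics/p3.png",a)
E
```

```text
(no output)
```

View pics/p3.png

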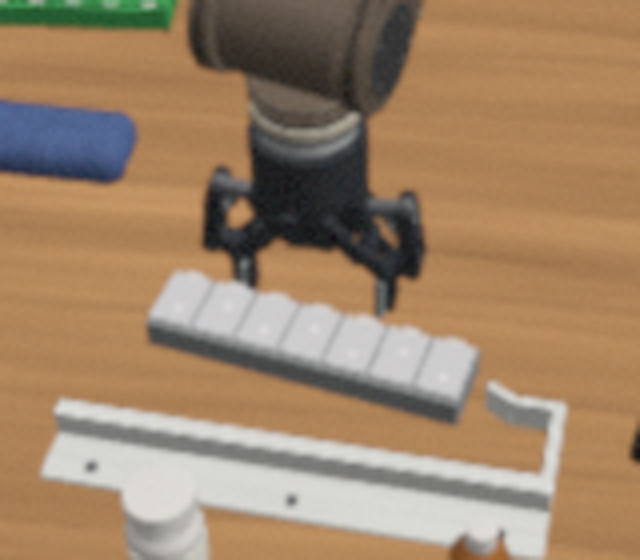

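The right finger is pushing and the organiser is rotating parallel to the rail. Its left rail-side bottom corner is at crop (455,420) and its left robot-side corner at about (475,385), near the lead-in tip at (490,388). I'll check that clearance.

```bash
cat >> h.py <<'E'
O=np.array([.617,0]);th=-.081
def dock(P): 
    d=np.atleast_2d(P)[:,:2]-O; c,s=np.cos(th),np.sin(th)
    return (np.c_[d@[c,s],d@[-s,c]]*1000).round(1)
E
python3 - <<'E'
from h import *
f=lambda p,z:print(p,z,dock(ray("scene2.npz",[((p[0]+.5)/4-.5+180,(p[1]+.5)/4-.5+160)],z)))
f((455,421),0);f((150,342),0);f((475,375),0.01);f((490,383),.024);f((475,352),.027);f((180,270),.028)
E
```

```text
(455, 421) 0 [[-49.4  48.2]]
(150, 342) 0 [[ -76.9 -166.6]]
(475, 375) 0.01 [[-81.9  55.8]]
(490, 383) 0.024 [[-65.4  67.7]]
(475, 352) 0.027 [[-87.   54.4]]
(180, 270) 0.028 [[-120.9 -155.5]]
```

Emit:
drive_tool(
  moves=[
    [[0,0,0],[0.004,0,0],0.0854],
    [[0,0,0],[0.004,0,0],0.0854],
    [[0,0,0],[0.004,0,0],0.0854],
    [[0,0,0],[0.004,0,0],0.0854],
    [[0,0,0],[0.004,0,0],0.0854],
  ],
)

```text
time: 5.75
eef_pos: [0.5057, -0.0537, 0.0133]
tcp_rot: [0.999, -0.041, -0.0, 0.0]
contact_force: [-1.3, -0.0, 1.5]
opening: 1.001
finger_force: 1.0
```

Emit:
drive_tool(
  moves=[
    [[0,0,0],[0.004,0,0],0.0854],
    [[0,0,0],[0.004,0,0],0.0854],
    [[0,0,0],[0.004,0,0],0.0854],
    [[0,0,0],[0.004,0,0],0.0854],
    [[0,0,0],[0.004,0,0],0.0854],
  ],
)

```text
time: 6.38
eef_pos: [0.5256, -0.0552, 0.0133]
tcp_rot: [0.999, -0.041, -0.0, -0.0]
contact_force: [-3.6, -0.3, 2.4]
opening: 1.001
finger_force: 1.9
```

```bash
python3 - <<'E'
from plant import ctrl
import cv2,numpy as np
c=ctrl.read_camera("scene"); np.savez("scene3.npz",**{k:np.array(v) for k,v in c.items()})
a=cv2.resize(c["image"][190:300,180:340,::-1],(800,550),interpolation=cv2.INTER_CUBIC); cv2.imwrite("pics/p4.png",a)
E
```

```text
(no output)
```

View pics/p4.png

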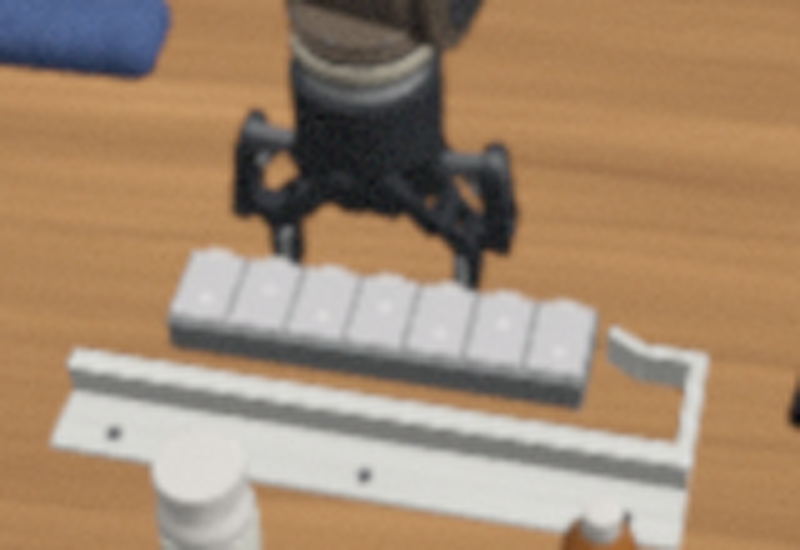

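The organiser is now parallel to the rail with both fingers on it. Its rail-side bottom edge runs (172,345)–(580,405), and its left end is clear of the lead-in tip at (612,328).

```bash
python3 - <<'E'
from h import *
f=lambda p,z:print(p,z,dock(ray("scene3.npz",[((p[0]+.5)/5-.5+180,(p[1]+.5)/5-.5+190)],z)))
f((580,406),0);f((173,346),0);f((597,310),.027);f((72,350),.024);f((690,455),.024)
E
```

```text
(580, 406) 0 [[-31.5  56.9]]
(173, 346) 0 [[ -29.6 -160.1]]
(597, 310) 0.027 [[-73.9  58.1]]
(72, 350) 0.024 [[   1.1 -201.5]]
(690, 455) 0.024 [[  6.1 116.5]]
```

Emit:
drive_tool(
  moves=[
    [[0,0,0],[0.003,0,0],0.0854],
    [[0,0,0],[0.003,0,0],0.0854],
    [[0,0,0],[0.003,0,0],0.0854],
    [[0,0,0],[0.002,0,0],0.0854],
    [[0,0,0],[0.002,0,0],0.0854],
  ],
)

```text
time: 7.05
eef_pos: [0.5385, -0.0563, 0.0133]
tcp_rot: [0.999, -0.041, 0.0, 0.0]
contact_force: [-1.6, 0.3, -0.6]
opening: 0.998
finger_force: 0.9
```

Emit:
drive_tool(
  moves=[
    [[0,0,0],[0.0015,0,0],0.0854],
    [[0,0,0],[0.0015,0,0],0.0854],
    [[0,0,0],[0.001,0,0],0.0854],
    [[0,0,0],[0.001,0,0],0.0854],
    [[0,0,0],[0.001,0,0],0.0854],
  ],
)

```text
time: 7.68
eef_pos: [0.5443, -0.0568, 0.0133]
tcp_rot: [0.999, -0.041, -0.0, -0.0]
contact_force: [-1.5, -0.5, -0.8]
opening: 1.003
finger_force: 0.6
```

Emit:
drive_tool(
  moves=[
    [[0,0,0],[0.0006,0,0],0.0854],
    [[0,0,0],[0.0005,0,0],0.0854],
    [[0,0,0],[0.0005,0,0],0.0854],
    [[0,0,0],[0.0005,0,0],0.0854],
    [[0,0,0],[0.0005,0,0],0.0854],
  ],
)

```text
time: 8.3
eef_pos: [0.5469, -0.057, 0.0133]
tcp_rot: [0.999, -0.041, -0.0, -0.0]
contact_force: [-1.6, 0.3, -1.0]
opening: 0.999
finger_force: 0.6
```

Emit:
drive_tool(
  moves=[
    [[0,0,0],[0.0005,0,0],0.0854],
    [[0,0,0],[0.0005,0,0],0.0854],
    [[0,0,0],[0.0005,0,0],0.0854],
    [[0,0,0],[0.0005,0,0],0.0854],
    [[0,0,0],[0.0005,0,0],0.0854],
  ],
)

```text
time: 8.93
eef_pos: [0.5494, -0.0572, 0.0133]
tcp_rot: [0.999, -0.041, 0.0, 0.0]
contact_force: [-1.3, -0.1, -0.3]
opening: 1.003
finger_force: 0.6
```

Emit:
drive_tool(
  moves=[
    [[0,0,0],[0.0005,0,0],0.0854],
    [[0,0,0],[0.0005,0,0],0.0854],
    [[0,0,0],[0.0004,0,0],0.0854],
    [[0,0,0],[0.0004,0,0],0.0854],
    [[0,0,0],[0.0004,0,0],0.0854],
  ],
)

```text
time: 9.55
eef_pos: [0.5516, -0.0574, 0.0133]
tcp_rot: [0.999, -0.041, 0.0, 0.0]
contact_force: [-1.9, -0.9, -1.0]
opening: 1.001
finger_force: 0.6
```

Emit:
drive_tool(
  moves=[
    [[0,0,0],[0.0004,0,0],0.0854],
    [[0,0,0],[0.0004,0,0],0.0854],
    [[0,0,0],[0.0004,0,0],0.0854],
    [[0,0,0],[0.0004,0,0],0.0854],
    [[0,0,0],[0.0004,0,0],0.0854],
  ],
)

```text
time: 10.18
eef_pos: [0.5522, -0.0573, 0.0133]
tcp_rot: [0.999, -0.041, -0.002, -0.0]
contact_force: [-8.2, -0.3, 5.4]
opening: 1.001
finger_force: 3.8
```

Emit:
drive_tool(
  moves=[
    [[0,0,0],[0.0003,0,0],0.0854],
    [[0,0,0],[0.0002,0,0],0.0854],
    [[0,0,0],[0,0,0],0.0854],
  ],
)

```text
time: 10.55
eef_pos: [0.5523, -0.0573, 0.0133]
tcp_rot: [0.999, -0.041, -0.003, -0.0]
contact_force: [-8.5, 0.3, 6.4]
opening: 1.0
finger_force: 4.3
```

Emit:
drive_tool(
  moves=[
    [[0,0,0],[0.0003,0,0],0.0854],
    [[0,0,0],[0.0002,0,0],0.0854],
    [[0,0,0],[0,0,0],0.0854],
    [[0,0,0],[0,0,0],0.0854],
  ],
)

```text
time: 11.05
eef_pos: [0.5523, -0.0572, 0.0133]
tcp_rot: [0.999, -0.041, -0.003, -0.001]
contact_force: [-10.5, 0.8, 6.9]
opening: 1.001
finger_force: 5.1
```

Emit:
drive_tool(
  moves=[
    [[0,0,0],[0.0002,0,0],0.0854],
    [[0,0,0],[0.0002,0,0],0.0854],
    [[0,0,0],[0,0,0],0.0854],
    [[0,0,0],[0,0,0],0.0854],
  ],
)

```text
time: 11.55
eef_pos: [0.5523, -0.0573, 0.0133]
tcp_rot: [0.999, -0.041, -0.004, -0.001]
contact_force: [-10.6, -0.3, 8.9]
opening: 0.997
finger_force: 5.7
```

```bash
python3 - <<'E'
from plant import ctrl
import cv2,numpy as np
s=ctrl.get_state(); print(s["contact_force"],s["wrist_torque"])
c=ctrl.read_camera("scene"); np.savez("scene4.npz",**{k:np.array(v) for k,v in c.items()})
a=cv2.resize(c["image"][205:305,180:340,::-1],(800,500),interpolation=cv2.INTER_CUBIC); cv2.imwrite("pics/p5.png",a)
E
```

```text
[-10.59002042  -0.26144922   8.8632403 ] [-0.30505847  1.58661653 -0.42296065]
```

View pics/p5.png

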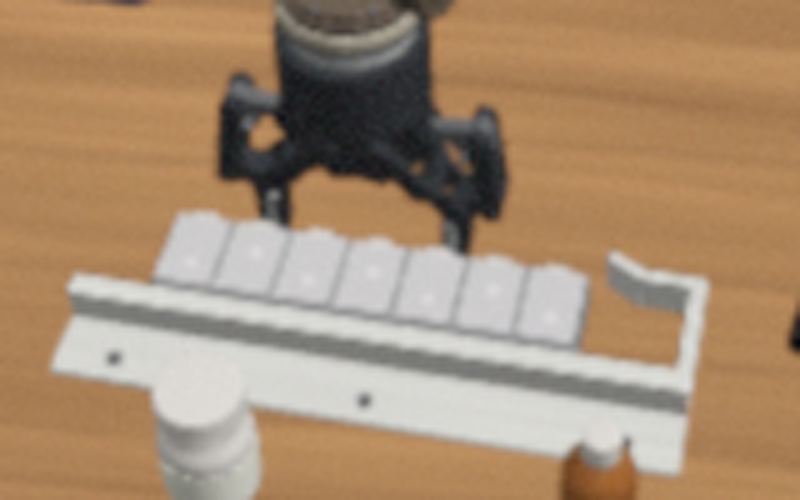

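The organiser's rail edge, (155,280)–(580,348), lies along the rail's top edge with no wood showing between them. Its left end at (585,300) is still clear of the pocket. The moment shows the right finger carrying more load, so I'll even that out.

Emit:
drive_tool(
  moves=[
    [[0,0,0.003],[-0.0003,0,0],0.0854],
    [[0,0,0.003],[0,0,0],0.0854],
    [[0,0,0],[0.0002,0,0],0.0854],
    [[0,0,0],[0,0,0],0.0854],
    [[0,0,0],[0,0,0],0.0854],
  ],
)

```text
time: 12.22
eef_pos: [0.5525, -0.0571, 0.0132]
tcp_rot: [0.999, -0.043, -0.004, -0.0]
contact_force: [-10.4, 0.8, 7.9]
opening: 0.999
finger_force: 5.1
```

```bash
python3 - <<'E'
from plant import ctrl
s=ctrl.get_state(); print(s["contact_force"],s["wrist_torque"])
from h import *
f=lambda p,z:print(p,z,dock(ray("scene4.npz",[((p[0]+.5)/5-.5+180,(p[1]+.5)/5-.5+205)],z)))
f((155,278),.026);f((580,347),.026);f((585,285),.026);f((75,273),.024);f((680,367),.024);print(dock(s["eef_pos"]))
E
```

```text
[-10.36149545   0.80510774   7.9059479 ] [0.13727827 1.41983487 0.10830731]
(155, 278) 0.026 [[  -3.7 -158.4]]
(580, 347) 0.026 [[-2.  60.8]]
(585, 285) 0.026 [[-41.   57.1]]
(75, 273) 0.024 [[  -0.4 -200.4]]
(680, 367) 0.024 [[ -0.7 110.7]]
[[-59.7 -62.2]]
```

Emit:
drive_tool(
  moves=[
    [[0,0,0],[-0.001,0,0],0.0854],
    [[0,0,0],[-0.001,0,0],0.0854],
    [[0,0,0],[-0.003,0,0],0.0854],
    [[0,0,0],[-0.01,0,0],0.0854],
    [[0,0,0],[-0.015,0,-0.02],0.0854],
  ],
)

```text
time: 12.85
eef_pos: [0.5237, -0.0548, 0.0324]
tcp_rot: [0.999, -0.044, -0.001, -0.0]
contact_force: [0.4, -0.5, 0.5]
opening: 0.997
finger_force: 0.0
```

Emit:
drive_tool(
  moves=[
    [[0,0,0],[0,0,-0.05],0.0],
    [[0,0,0],[0,0,-0.05],0.0],
    [[0,0,-0.175],[0,0,0],0.0],
    [[0,0,-0.175],[0,0,0],0.0],
    [[0,0,-0.175],[0,0,0],0.0],
  ],
)

```text
time: 13.48
eef_pos: [0.525, -0.0552, 0.1338]
tcp_rot: [0.976, 0.22, 0.001, 0.0]
contact_force: [-0.4, 0.5, -0.8]
opening: -0.001
finger_force: 0.0
```

Emit:
drive_tool(
  moves=[
    [[0,0,-0.175],[0,0,0],0.0],
    [[0,0,-0.175],[0,0,0],0.0],
    [[0,0,-0.175],[0,0,0],0.0],
    [[0,0,-0.175],[0,0,0],0.0],
    [[0,0,-0.175],[0,0,0],0.0],
  ],
)

```text
time: 14.1
eef_pos: [0.5249, -0.0551, 0.1334]
tcp_rot: [0.791, 0.612, 0.0, 0.001]
contact_force: [0.1, 0.1, 0.0]
opening: -0.002
finger_force: 0.0
```

Emit:
drive_tool(
  moves=[
    [[0,0,-0.175],[0,0,0],0.0],
    [[0,0,0],[0,0,0],0.0],
  ],
)

```text
time: 14.35
eef_pos: [0.5249, -0.0551, 0.1335]
tcp_rot: [0.737, 0.676, 0.0, 0.0]
contact_force: [-0.5, -1.1, -0.1]
opening: 0.001
finger_force: 0.0
```

```bash
python3 - <<'E'
from plant import ctrl
from h import *
from scipy.spatial.transform import Rotation as Ro
s=ctrl.get_state(); M=Ro.from_quat(s["tcp_rot"]).as_matrix(); print(M.round(3),dock(s["eef_pos"]),s["eef_pos"],s["contact_force"])
f=lambda p,z:print(p,z,dock(ray("scene4.npz",[((p[0]+.5)/5-.5+180,(p[1]+.5)/5-.5+205)],z)))
f((198,385),.075)   # jar top centre
f((603,435),.070)   # bottle top
c=ctrl.read_camera("scene"); np.savez("scene5.npz",**{k:np.array(v) for k,v in c.items()})
# lids/grey organiser end: colour profile along row of centres at z=.028
for y in range(-185,-140,3):
    p=O+np.array([[np.cos(th),-np.sin(th)],[np.sin(th),np.cos(th)]])@np.array([-.025,y/1000])
    K=np.array([[c["fx"],0,c["cx"]],[0,c["fy"],c["cy"]],[0,0,1.]])
    q=cv2.projectPoints(np.array([[*p,.026]]),cv2.Rodrigues(np.array(c["R"]))[0],np.array(c["t"]),K,np.array(c["dist"]))[0].ravel()
    print(y,q.round(1),c["image"][int(round(q[1])),int(round(q[0]))])
E
```

```text
[[ 0.085  0.996  0.001]
 [ 0.996 -0.085 -0.   ]
 [-0.     0.001 -1.   ]] [[-87.3 -62.4]] [ 0.52491888 -0.0551022   0.13345024] [-0.46281911 -1.0715349  -0.13393999]
(198, 385) 0.075 [[  89. -102.]]
(603, 435) 0.07 [[77.3 82.6]]
-185 [203.3 252.4] [174 130  85]
-182 [204.4 252.5] [176 132  86]
-179 [205.5 252.7] [176 133  91]
-176 [206.6 252.9] [174 131  86]
-173 [207.7 253. ] [175 131  87]
-170 [208.8 253.2] [175 130  88]
-167 [209.9 253.4] [175 133  88]
-164 [211.1 253.5] [176 134  94]
-161 [212.2 253.7] [179 150 128]
-158 [213.3 253.9] [191 182 178]
-155 [214.4 254.1] [203 202 202]
-152 [215.5 254.2] [206 205 205]
-149 [216.6 254.4] [206 204 205]
-146 [217.7 254.6] [206 204 205]
-143 [218.8 254.8] [205 203 205]
```

Emit:
drive_tool(
  moves=[
    [[0,0,0],[-0.042,0.02,0],0.0],
    [[0,0,0],[-0.042,0.02,0],0.0],
    [[0,0,0],[-0.04,0.021,0.01],0.0],
    [[0,0,0],[0,0,0.045],0.0],
    [[0,0,0],[0,0,0.035],0.0],
  ],
)

```text
time: 15.02
eef_pos: [0.5753, -0.1844, 0.042]
tcp_rot: [0.737, 0.676, 0.0, 0.0]
contact_force: [-0.5, 0.0, 0.3]
opening: -0.001
finger_force: 0.0
```

Emit:
drive_tool(
  moves=[
    [[0,0,0],[0,0,0.01],0.0],
    [[0,0,0],[0,0,0.005],0.0],
    [[0,0,0],[0,0,0.0025],0.0],
    [[0,0,0],[0,0,0],0.0],
  ],
)

```text
time: 15.52
eef_pos: [0.5764, -0.1839, 0.0272]
tcp_rot: [0.736, 0.677, 0.0, 0.001]
contact_force: [-0.1, -0.3, 0.6]
opening: 0.0
finger_force: 0.0
```

```bash
python3 - <<'E'
from plant import ctrl
from h import *
s=ctrl.get_state(); print(dock(s["eef_pos"]),s["eef_pos"],s["contact_force"],s["wrist_torque"])
c=ctrl.read_camera("scene")
cv2.imwrite("pics/p6.png",cv2.resize(c["image"][205:305,180:340,::-1],(800,500),interpolation=cv2.INTER_CUBIC))
E
```

```text
[[ -25.6 -186.6]] [ 0.57635485 -0.18392197  0.02715478] [-0.12099709 -0.25779413  0.57051432] [ 0.01077242  0.02423838 -0.00115151]
```

View pics/p6.png

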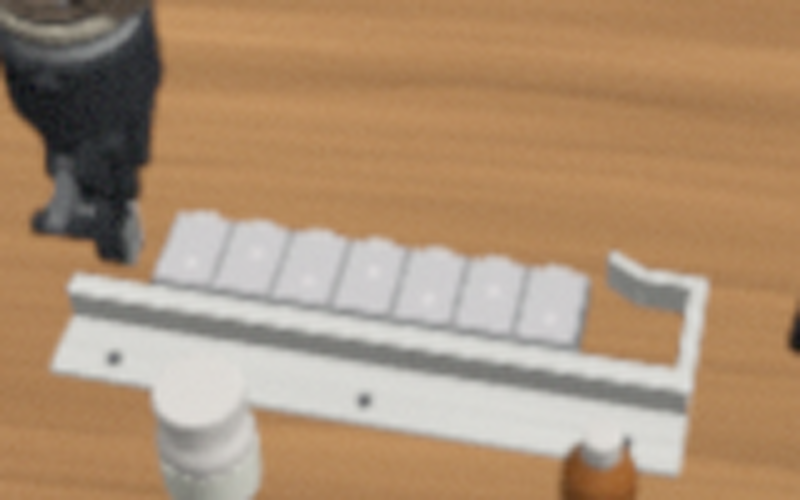

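The shut fingers stand about 12 mm off the organiser's right end, at crop (130,245), in line with its middle. The organiser is still flush. Next I'll slide it.

Emit:
drive_tool(
  moves=[
    [[0,0,0],[0.003,0,0],0.0],
    [[0,0,0],[0.003,0,0],0.0],
    [[0,0,0],[0.003,0,0],0.0],
    [[0,0,0],[0.002,0,0],0.0],
    [[0,0,0],[0.002,0,0],0.0],
  ],
)

```text
time: 16.2
eef_pos: [0.5766, -0.1705, 0.0258]
tcp_rot: [0.736, 0.677, -0.0, -0.0]
contact_force: [-0.4, -0.5, 0.4]
opening: 0.0
finger_force: 0.0
```

Emit:
drive_tool(
  moves=[
    [[0,0,0],[0.002,0,0],0.0],
    [[0,0,0],[0.002,0,0],0.0],
    [[0,0,0],[0.003,0,0],0.0],
    [[0,0,0],[0.003,0,0],0.0],
    [[0,0,0],[0.003,0,0],0.0],
  ],
)

```text
time: 16.82
eef_pos: [0.5776, -0.1575, 0.0258]
tcp_rot: [0.736, 0.677, -0.0, -0.0]
contact_force: [-0.3, -1.7, -0.4]
opening: -0.003
finger_force: 0.6
```

Emit:
drive_tool(
  moves=[
    [[0,0,0],[0.003,0,0],0.0],
    [[0,0,0],[0.002,0,0],0.0],
    [[0,0,0],[0.002,0,0],0.0],
    [[0,0,0],[0.002,0,0],0.0],
    [[0,0,0],[0.002,0,0],0.0],
  ],
)

```text
time: 17.45
eef_pos: [0.5786, -0.1467, 0.0258]
tcp_rot: [0.736, 0.677, -0.0, -0.0]
contact_force: [-0.5, -1.5, -0.9]
opening: -0.0
finger_force: 0.6
```

Emit:
drive_tool(
  moves=[
    [[0,0,0],[0.0007,0,0],0.0],
    [[0,0,0],[0.0007,0,0],0.0],
    [[0,0,0],[0.0007,0,0],0.0],
    [[0,0,0],[0.0007,0,0],0.0],
    [[0,0,0],[0.0007,0,0],0.0],
  ],
)

```text
time: 18.08
eef_pos: [0.5789, -0.1433, 0.0258]
tcp_rot: [0.736, 0.677, -0.0, 0.0]
contact_force: [-0.9, -1.7, -2.1]
opening: -0.001
finger_force: 0.6
```

Emit:
drive_tool(
  moves=[
    [[0,0,0],[0.0007,0,0],0.0],
    [[0,0,0],[0.0007,0,0],0.0],
    [[0,0,0],[0.0007,0,0],0.0],
    [[0,0,0],[0.0007,0,0],0.0],
    [[0,0,0],[0.0007,0,0],0.0],
  ],
)

```text
time: 18.7
eef_pos: [0.5791, -0.1398, 0.0258]
tcp_rot: [0.736, 0.677, -0.0, 0.0]
contact_force: [0.4, -1.2, -0.1]
opening: 0.002
finger_force: 0.5
```

```bash
cat > prof.py <<'E'
from plant import ctrl
from h import *
c=ctrl.read_camera("scene"); R2=np.array([[np.cos(th),-np.sin(th)],[np.sin(th),np.cos(th)]])
K=np.array([[c["fx"],0,c["cx"]],[0,c["fy"],c["cy"]],[0,0,1.]])
def val(x,y,z):
    p=O+R2@np.array([x,y])/1000
    q=cv2.projectPoints(np.array([[*p,z/1000]]),cv2.Rodrigues(np.array(c["R"]))[0],np.array(c["t"]),K,np.array(c["dist"]))[0].ravel()
    v=cv2.getRectSubPix(c["image"],(1,1),tuple(map(float,q)))[0,0].astype(int); return v[0]-v[2]  # red-blue: wood high, grey low
print("end profile at x=-30", [(y,int(val(-30,y,26))) for y in range(60,112,3)])
print("across x at y=+40", [(x,int(val(x,40,26))) for x in range(-66,8,4)])
print("across x at y=-95", [(x,int(val(x,-95,26))) for x in range(-66,8,4)])
s=ctrl.get_state();print(dock(s["eef_pos"]),s["contact_force"].round(1) if hasattr(s["contact_force"],"round") else s["contact_force"])
E
python3 prof.py
```

```text
end profile at x=-30 [(60, 1), (63, 0), (66, 1), (69, 1), (72, 0), (75, 1), (78, 1), (81, 0), (84, 0), (87, 1), (90, 33), (93, 72), (96, 73), (99, 72), (102, 74), (105, 74), (108, 51), (111, 9)]
across x at y=+40 [(-66, 89), (-62, 89), (-58, 86), (-54, 69), (-50, 26), (-46, 4), (-42, 2), (-38, 0), (-34, 0), (-30, 2), (-26, 3), (-22, 1), (-18, 1), (-14, 2), (-10, 1), (-6, 0), (-2, 1), (2, 1), (6, 3)]
across x at y=-95 [(-66, 91), (-62, 89), (-58, 90), (-54, 88), (-50, 62), (-46, 16), (-42, 1), (-38, 0), (-34, 0), (-30, 0), (-26, 1), (-22, 1), (-18, 0), (-14, 0), (-10, 0), (-6, 0), (-2, 0), (2, 1), (6, 4)]
[[ -26.4 -142.3]] [ 1.  -1.  -1.1]
```

Emit:
drive_tool(
  moves=[
    [[0,0,0],[0.0007,0,0],0.0],
    [[0,0,0],[0.0007,0,0],0.0],
    [[0,0,0],[0.0007,0,0],0.0],
    [[0,0,0],[0.0007,0,0],0.0],
    [[0,0,0],[0.0007,0,0],0.0],
  ],
)

```text
time: 19.38
eef_pos: [0.5794, -0.1363, 0.0258]
tcp_rot: [0.736, 0.677, 0.0, 0.0]
contact_force: [-0.3, -1.7, -1.6]
opening: -0.0
finger_force: 0.6
```

Emit:
drive_tool(
  moves=[
    [[0,0,0],[0.0007,0,0],0.0],
    [[0,0,0],[0.0007,0,0],0.0],
    [[0,0,0],[0.0007,0,0],0.0],
    [[0,0,0],[0.0007,0,0],0.0],
    [[0,0,0],[0.0007,0,0],0.0],
  ],
)

```text
time: 20.0
eef_pos: [0.5797, -0.1328, 0.0258]
tcp_rot: [0.736, 0.677, 0.0, 0.0]
contact_force: [-0.1, -1.0, -1.3]
opening: 0.002
finger_force: 0.7
```

Emit:
drive_tool(
  moves=[
    [[0,0,0],[0.0007,0,0],0.0],
    [[0,0,0],[0.0007,0,0],0.0],
    [[0,0,0],[0.0007,0,0],0.0],
    [[0,0,0],[0.0007,0,0],0.0],
    [[0,0,0],[0.0007,0,0],0.0],
  ],
)

```text
time: 20.62
eef_pos: [0.58, -0.1293, 0.0258]
tcp_rot: [0.736, 0.677, -0.0, 0.0]
contact_force: [-0.4, -1.2, -1.0]
opening: -0.002
finger_force: 0.7
```

Emit:
drive_tool(
  moves=[
    [[0,0,0],[0.0006,0,0],0.0],
    [[0,0,0],[0.0006,0,0],0.0],
    [[0,0,0],[0.0006,0,0],0.0],
    [[0,0,0],[0.0006,0,0],0.0],
    [[0,0,0],[0.0006,0,0],0.0],
  ],
)

```text
time: 21.25
eef_pos: [0.5803, -0.1263, 0.0259]
tcp_rot: [0.736, 0.677, 0.0, 0.0]
contact_force: [0.1, -2.1, -0.1]
opening: -0.0
finger_force: 0.7
```

Emit:
drive_tool(
  moves=[
    [[0,0,0],[0.0005,0,0],0.0],
    [[0,0,0],[0.0005,0,0],0.0],
    [[0,0,0],[0.0005,0,0],0.0],
    [[0,0,0],[0.0005,0,0],0.0],
    [[0,0,0],[0.0005,0,0],0.0],
  ],
)

```text
time: 21.88
eef_pos: [0.5805, -0.1238, 0.0258]
tcp_rot: [0.736, 0.677, -0.0, 0.0]
contact_force: [-0.6, -1.5, -1.2]
opening: -0.002
finger_force: 0.8
```

Emit:
drive_tool(
  moves=[
    [[0,0,0],[0.0005,0,0],0.0],
    [[0,0,0],[0.0005,0,0],0.0],
    [[0,0,0],[0.0004,0,0],0.0],
    [[0,0,0],[0.0004,0,0],0.0],
    [[0,0,0],[0.0004,0,0],0.0],
  ],
)

```text
time: 22.5
eef_pos: [0.5807, -0.1216, 0.0258]
tcp_rot: [0.736, 0.677, -0.0, -0.0]
contact_force: [-0.4, -1.2, -0.1]
opening: -0.003
finger_force: 0.8
```

Emit:
drive_tool(
  moves=[
    [[0,0,0],[0.0004,0,0],0.0],
    [[0,0,0],[0.0004,0,0],0.0],
    [[0,0,0],[0.0004,0,0],0.0],
    [[0,0,0],[0.0004,0,0],0.0],
    [[0,0,0],[0.0004,0,0],0.0],
  ],
)

```text
time: 23.12
eef_pos: [0.5808, -0.1197, 0.0258]
tcp_rot: [0.736, 0.677, 0.0, 0.0]
contact_force: [0.7, -2.0, 0.4]
opening: 0.001
finger_force: 0.9
```

Emit:
drive_tool(
  moves=[
    [[0,0,0],[0.0004,0,0],0.0],
    [[0,0,0],[0.0004,0,0],0.0],
    [[0,0,0],[0.0004,0,0],0.0],
    [[0,0,0],[0.0004,0,0],0.0],
    [[0,0,0],[0.0004,0,0],0.0],
  ],
)

```text
time: 23.75
eef_pos: [0.5809, -0.1195, 0.0259]
tcp_rot: [0.735, 0.678, -0.001, 0.001]
contact_force: [-1.1, -8.8, -0.4]
opening: -0.001
finger_force: 4.5
```

Emit:
drive_tool(
  moves=[
    [[0,0,0],[0.0003,0,0],0.0],
    [[0,0,0],[0.0003,0,0],0.0],
    [[0,0,0],[0.0001,0,0],0.0],
    [[0,0,0],[0,0,0],0.0],
  ],
)

```text
time: 24.25
eef_pos: [0.5809, -0.1194, 0.026]
tcp_rot: [0.735, 0.678, -0.001, 0.002]
contact_force: [-3.2, -9.9, -1.5]
opening: 0.002
finger_force: 5.1
```

Emit:
drive_tool(
  moves=[
    [[0,0,0],[0.0003,0,0],0.0],
    [[0,0,0],[0.0003,0,0],0.0],
    [[0,0,0],[0,0,0],0.0],
    [[0,0,0],[0,0,0],0.0],
    [[0,0,0],[0,0,0],0.0],
  ],
)

```text
time: 24.88
eef_pos: [0.581, -0.1194, 0.0261]
tcp_rot: [0.735, 0.678, -0.002, 0.002]
contact_force: [-1.6, -11.2, -0.2]
opening: 0.002
finger_force: 6.0
```

```bash
python3 - <<'E'
from plant import ctrl
s=ctrl.get_state();print(s["contact_force"],s["wrist_torque"],s["finger_force"])
E
python3 prof.py; python3 prof.py|tail -1
```

```text
[ -1.61475153 -11.18140338  -0.19206435] [-1.89684656  0.34297195  0.02178138] 5.9533338993787766
end profile at x=-30 [(60, 2), (63, 2), (66, 1), (69, 1), (72, 0), (75, 0), (78, 0), (81, 0), (84, 1), (87, 1), (90, 1), (93, 0), (96, 0), (99, 0), (102, 1), (105, 0), (108, 0), (111, 3)]
across x at y=+40 [(-66, 90), (-62, 89), (-58, 89), (-54, 85), (-50, 55), (-46, 14), (-42, 2), (-38, 1), (-34, 0), (-30, 2), (-26, 0), (-22, 1), (-18, 0), (-14, 0), (-10, 1), (-6, 0), (-2, 1), (2, 2), (6, 3)]
across x at y=-95 [(-66, 90), (-62, 91), (-58, 91), (-54, 72), (-50, 20), (-46, 3), (-42, 1), (-38, 1), (-34, 1), (-30, 0), (-26, 1), (-22, 1), (-18, 2), (-14, 2), (-10, 0), (-6, 0), (-2, 1), (2, 2), (6, 5)]
[[ -26.2 -121.9]] [ -1.9 -11.3   0.3]
[[ -26.2 -121.9]] [ -2.7 -11.7  -0.4]
```

Emit:
drive_tool(
  moves=[
    [[0,0,0],[-0.001,0,0],0.0],
    [[0,0,0],[-0.001,0,0],0.0],
    [[0,0,0],[-0.003,0,0],0.0],
    [[0,0,0],[-0.01,0,0],0.0],
    [[0,0,0],[-0.015,0,-0.02],0.0],
  ],
)

```text
time: 25.6
eef_pos: [0.5771, -0.1458, 0.0446]
tcp_rot: [0.736, 0.677, -0.001, -0.002]
contact_force: [0.6, -0.7, -0.7]
opening: -0.003
finger_force: 0.0
```

Emit:
drive_tool(
  moves=[
    [[0,0,0],[0,0,-0.05],0.0],
    [[0,0,0],[0,0,-0.04],0.0],
    [[0,0,0],[0,-0.05,0],0.0854],
    [[0,0,0.175],[0,0,0],0.0854],
    [[0,0,0.175],[0,0,0],0.0854],
  ],
)

```text
time: 26.22
eef_pos: [0.5285, -0.1428, 0.1376]
tcp_rot: [0.844, 0.536, 0.001, 0.001]
contact_force: [1.1, -0.3, 0.4]
opening: 0.636
finger_force: 0.0
```

```bash
python3 prof.py|tail -3; python3 - <<'E'
from plant import ctrl
import cv2
c=ctrl.read_camera("scene")
cv2.imwrite("pics/p7.png",cv2.resize(c["image"][205:305,180:340,::-1],(800,500),interpolation=cv2.INTER_CUBIC))
E
```

```text
across x at y=+40 [(-66, 90), (-62, 90), (-58, 88), (-54, 83), (-50, 55), (-46, 15), (-42, 1), (-38, 0), (-34, 1), (-30, 0), (-26, 0), (-22, 1), (-18, 0), (-14, 1), (-10, 0), (-6, 0), (-2, 0), (2, 1), (6, 4)]
across x at y=-95 [(-66, 91), (-62, 91), (-58, 92), (-54, 72), (-50, 22), (-46, 4), (-42, 1), (-38, 1), (-34, 1), (-30, 0), (-26, 0), (-22, 1), (-18, 1), (-14, 1), (-10, 1), (-6, 0), (-2, 0), (2, 2), (6, 5)]
[[ -76.3 -149.6]] [-0.5 -0.1  1.6]
```

View pics/p7.png

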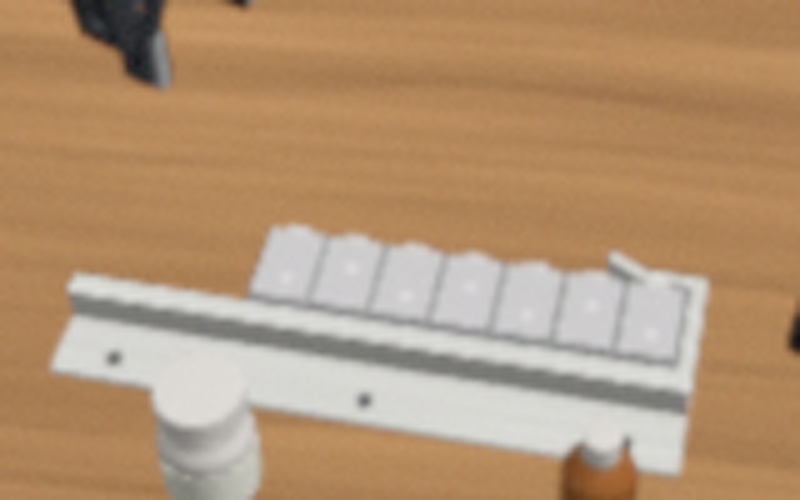

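The organiser sits in the pocket against the stop at crop (685,320), with its long side along the rail from (250,297) to (680,362). I'll make a light confirming press on the long side, so any small yaw at the right end is taken out.

Emit:
drive_tool(
  moves=[
    [[0,0,0.175],[0,0,0],0.0854],
    [[0,0,0.175],[0,0,0],0.0854],
    [[0,0,0.175],[0,0,0],0.0854],
    [[0,0,0.175],[0,0,0],0.0854],
    [[0,0,0.175],[0,0,0],0.0854],
  ],
)

```text
time: 26.95
eef_pos: [0.5291, -0.1427, 0.1368]
tcp_rot: [0.992, 0.13, 0.001, 0.0]
contact_force: [0.1, -0.3, 0.4]
opening: 1.0
finger_force: 0.0
```

Emit:
drive_tool(
  moves=[
    [[0,0,0.175],[0,0,0],0.0854],
    [[0,0,0.172],[0,0,0],0.0854],
    [[0,0,0],[0,0,0],0.0854],
  ],
)

```text
time: 27.32
eef_pos: [0.5291, -0.1426, 0.1367]
tcp_rot: [0.999, -0.04, 0.001, 0.0]
contact_force: [0.4, 0.5, -0.6]
opening: 0.997
finger_force: 0.0
```

```bash
python3 - <<'E'
from plant import ctrl
from h import *
from scipy.spatial.transform import Rotation as Ro
s=ctrl.get_state(); print(dock(s["eef_pos"]),s["eef_pos"],Ro.from_quat(s["tcp_rot"]).as_matrix().round(4)[:,0],s["opening"],s["time"])
E
```

```text
[[ -76.1 -149.2]] [ 0.52911662 -0.14259279  0.1366855 ] [ 0.9968 -0.0799  0.001 ] 0.9973620964653138 27.325
```

Emit:
drive_tool(
  moves=[
    [[0,0,0.006],[-0.003,-0.055,0.005],0.0854],
    [[0,0,0],[-0.002,-0.054,0.02],0.0854],
    [[0,0,0],[0,0,0.05],0.0854],
    [[0,0,0],[0,0,0.04],0.0854],
    [[0,0,0],[0,0,0.008],0.0854],
  ],
)

```text
time: 27.95
eef_pos: [0.5312, -0.0325, 0.0104]
tcp_rot: [0.999, -0.043, -0.003, -0.001]
contact_force: [0.5, -0.3, 0.5]
opening: 1.003
finger_force: 0.0
```

Emit:
drive_tool(
  moves=[
    [[0,0,0],[0.003,0,0],0.0854],
    [[0,0,0],[0.003,0,0],0.0854],
    [[0,0,0],[0.002,0,0],0.0854],
    [[0,0,0],[0.001,0,0],0.0854],
    [[0,0,0],[0,0,0],0.0854],
  ],
)

```text
time: 28.58
eef_pos: [0.5425, -0.034, 0.0132]
tcp_rot: [0.999, -0.045, 0.0, 0.0]
contact_force: [0.3, -0.4, -0.5]
opening: 0.999
finger_force: 0.0
```

```bash
python3 - <<'E'
from plant import ctrl
from h import *
s=ctrl.get_state(); print(dock(s["eef_pos"]),s["eef_pos"],s["contact_force"])
E
```

```text
[[-71.5 -39.9]] [ 0.542511   -0.03402083  0.01323206] [ 0.25955505 -0.42307555 -0.47617501]
```

Emit:
drive_tool(
  moves=[
    [[0,0,0],[0.002,0,0],0.0854],
    [[0,0,0],[0.002,0,0],0.0854],
    [[0,0,0],[0.001,0,0],0.0854],
    [[0,0,0],[0.001,0,0],0.0854],
    [[0,0,0],[0.0006,0,0],0.0854],
  ],
)

```text
time: 29.2
eef_pos: [0.5489, -0.0345, 0.0128]
tcp_rot: [0.999, -0.045, -0.0, -0.0]
contact_force: [-0.7, 0.1, 0.1]
opening: 0.999
finger_force: 0.0
```

Emit:
drive_tool(
  moves=[
    [[0,0,0],[0.0006,0,0],0.0854],
    [[0,0,0],[0.0006,0,0],0.0854],
    [[0,0,0],[0.0006,0,0],0.0854],
    [[0,0,0],[0.0005,0,0],0.0854],
    [[0,0,0],[0.0005,0,0],0.0854],
  ],
)

```text
time: 29.82
eef_pos: [0.5516, -0.0348, 0.0128]
tcp_rot: [0.999, -0.045, -0.0, -0.0]
contact_force: [-0.1, -0.0, -0.1]
opening: 0.998
finger_force: 0.0
```

Emit:
drive_tool(
  moves=[
    [[0,0,0],[0.0005,0,0],0.0854],
    [[0,0,0],[0.0005,0,0],0.0854],
    [[0,0,0],[0.0004,0,0],0.0854],
    [[0,0,0],[0.0004,0,0],0.0854],
    [[0,0,0],[0.0004,0,0],0.0854],
  ],
)

```text
time: 30.45
eef_pos: [0.5538, -0.035, 0.0128]
tcp_rot: [0.999, -0.045, -0.0, 0.0]
contact_force: [0.8, 0.7, -0.0]
opening: 0.997
finger_force: 0.0
```

Emit:
drive_tool(
  moves=[
    [[0,0,0],[0.0004,0,0],0.0854],
    [[0,0,0],[0.0004,0,0],0.0854],
    [[0,0,0],[0.0004,0,0],0.0854],
    [[0,0,0],[0.0004,0,0],0.0854],
    [[0,0,0],[0.0002,0,0],0.0854],
  ],
)

```text
time: 31.08
eef_pos: [0.554, -0.0349, 0.0127]
tcp_rot: [0.999, -0.044, -0.002, -0.0]
contact_force: [-8.6, 0.6, 6.0]
opening: 1.001
finger_force: 3.6
```

Emit:
drive_tool(
  moves=[
    [[0,0,0],[-0.0007,0,0],0.0854],
    [[0,0,0],[-0.001,0,0],0.0854],
    [[0,0,0],[-0.002,0,0],0.0854],
    [[0,0,0],[-0.01,0,0],0.0854],
    [[0,0,0],[-0.02,0,-0.01],0.0854],
  ],
)

```text
time: 31.7
eef_pos: [0.5214, -0.032, 0.0224]
tcp_rot: [0.999, -0.045, -0.0, -0.0]
contact_force: [-0.4, -0.0, -0.1]
opening: 0.999
finger_force: 0.0
```

Emit:
drive_tool(
  moves=[
    [[0,0,0],[0,0,-0.05],0.0854],
    [[0,0,0],[0,0,-0.05],0.0854],
    [[0,0,0],[0,0,-0.02],0.0854],
    [[0,0,0],[0,0,0],0.0854],
  ],
)

```text
time: 32.2
eef_pos: [0.5231, -0.0324, 0.1449]
tcp_rot: [0.999, -0.045, 0.003, 0.0]
contact_force: [0.5, 0.6, -0.3]
opening: 0.998
finger_force: 0.0
```

```bash
python3 prof.py
```

```text
end profile at x=-30 [(60, 1), (63, 2), (66, 1), (69, 2), (72, 1), (75, 0), (78, -1), (81, 1), (84, 1), (87, 1), (90, 1), (93, 0), (96, 0), (99, 1), (102, 1), (105, -1), (108, 0), (111, 4)]
across x at y=+40 [(-66, 89), (-62, 90), (-58, 87), (-54, 83), (-50, 56), (-46, 14), (-42, 2), (-38, 0), (-34, 0), (-30, -1), (-26, 1), (-22, 0), (-18, 1), (-14, 1), (-10, 1), (-6, 1), (-2, -1), (2, 1), (6, 3)]
across x at y=-95 [(-66, 90), (-62, 90), (-58, 89), (-54, 71), (-50, 21), (-46, 4), (-42, 1), (-38, 0), (-34, 0), (-30, 1), (-26, 1), (-22, 1), (-18, 1), (-14, 2), (-10, 0), (-6, 0), (-2, 0), (2, 3), (6, 4)]
[[-92.1 -39.7]] [-0.  -0.5 -1. ]
```

The press met firm resistance straight away and the camera profile did not change. That means the organiser is flush along the rail and home against the stop, and the arm is clear.

```bash
python3 -c "
from plant import ctrl
print(ctrl.sign_off())"
```

```text
the job is handed in; nothing more can be done
None
```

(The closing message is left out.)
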